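Nudge two discs home into their recesses

ROBOT

A 6-joint arm with a two-finger parallel gripper is mounted at the origin on a cart in front of the work surface, level with it; the furniture and walls round the work are solid. World frame = base frame: x ahead of the robot, y to its left, z up, the work surface at z = 0. Lengths are in m, angles in rad, forces in N, time in s.
With the tool pointing down it reaches from about 0.3 to 0.875 m from the base axis. Payload 6.4 kg.
Tool frame: the origin (TCP) lies on the centre line of the jaws, within the pads' length; the fingertips stand 11 mm ahead of it and the grasp point (between the pads) lies 8 mm behind it; x points along the fingers, y is the direction in which the jaws open and shut, and the axes are right-handed (so a half turn about x gives the same grasp; the last joint's range is limited). The gripper opens to 88 mm and grips with 3 to 60 N. Pads are 18 mm wide; open, the fingers measure 123 mm over their backs; the gripper's body (75 mm by 187 mm) begins 45 mm behind the grasp point.
Start: joints at [0.99, 0.181, 1.607, -0, 1.354, -0.206], TCP at [0.21, 0.535, 0.25] pointing down, gripper open.
Joint ranges: [-2.99, 2.99], [-0.89, 2.07], [0.3, 2.58], [-1.14, 4.28], [0, 2.63], [-3.12, 3.12]. Speed limits (rad/s): [2.57, 2.57, 3.01, 3.14, 3.14, 3.14].

INTERFACE

Orientations are given as a unit quaternion [x, y, z, w].
In Python, from bench import robot gives the robot as it stands.
- The arm moves only by the tool arm_command, never from a script. Its argument "series" is text: rows parted by semicolons, each of 7 numbers parted by spaces: the turn, a rotation vector about the tool's x, y, z in degrees, then the shift along the tool's x, y, z in cm, then the finger opening in cm, from 0 to 8.81. In form: ax ay az tx ty tz gripper; .... A call has exactly 10 rows; each row is the pose to reach, as a shift and turn from the pose commanded when the call began, along the tool's axes at that moment; what a row does not reach only later rows make up. A row lasts 1/12 s, in which the tool goes at most 41.7 mm and 7.16 degrees, less where a joint would pass 70% of its speed; a pose out of reach is approached as far as the arm can. A call with a gripper value outside its range is refused whole. The fingers move at their own pace and stop on an object; "newtons" is the grip in N (left out, the last holds). Time passes only in rows, so rows that repeat a pose let the fingers close, or fill a call up. It gives the time, the measured TCP pose, the force and the opening at its end, in the units of the state.
- robot.sense(): the state, without advancing time (a new reading comes with each control period).
- robot.capture(name): name is "scene" or "top"; returns the picture (384x512x3 uint8, red, green, blue); there is no depth.
- robot.calibration(name): a dict with "mtx" (3x3 intrinsics, pixels), "D" ([k1, k2, p1, p2, k3] as OpenCV has them; the pictures are not rectified), "rvec" (rotation vector, rad) and "tvec" (3), from world to camera coordinates, as OpenCV has them. Camera axes: x right, y down, z forward; pixel columns grow to the right and rows downward; lengths in m; the calibration is good to about 2 mm. A picture is of the moment at which its call begins. calibration takes no time and is no camera call.
- robot.sign_off(): hands the job in, once; it reports no verdict.
Trained networks look in the newest picture that a camera, given by its name, has taken for a name from the list of things; names that differ only in an ending like _2 or _b are one class to them, and where a whole thing is asked for, a point or a joint stands for the part that bears it (a point fixed in the world has none). Each returns a list of dicts, best first, with "score" (0 to 1); they miss things now and then, are a little off and sometimes report something else, mostly with a low value. They report only what shows in the picture. A call takes as long as a camera call.
- robot.spot_in(camera, target): "at" ([column, row] in pixels, amid what is visible of it).
- robot.cut_out(camera, target): "mask" (384x512 bool, what is visible of it) and "at" ([column, row] in pixels, amid what is visible of it).
The state is a dict: "clock": time; "qpos": joint angles; "joint_velocities": joint speeds; "joint_torque": joint torques, N m; "eef_pos": TCP position; "ee_rot": TCP orientation; "wrist_force": force on the tool from outside, world axes, zero at the start; "moment": the same for the moment, N m; "width": opening from 0.0 (shut) to 1.0 (fully open).
Only numpy, scipy, OpenCV 4.12 (cv2) and the standard library are available. Lean on these libraries where they do the work, as an engineer would, in place of code of your own. Each camera call takes 0.05 s, during which the arm holds its last target.

TASK

A large steel disc and a small brass disc lie loose on the blue nest plate. With the fingertips, push each one across the plate until it drops into the recess of its own size and lies flat and fully home: steel in the big recess, brass in the small one. Do not pick the discs up or push them off the plate, and leave the clamp blocks and red caps standing about where they are.

Things in the scene. Friction and masses are not known exactly. Their poses are not given: they have to be found in the camera images.
- nest_plate: blue plate, 170 mm (its x) by 220 mm (its y) by 16 mm thick, fixed to the work surface on four 8 mm feet; origin on the work surface under its centre, z up. Its flat top is 24 mm above the work surface. It has two round flat-bottomed recesses, 9 mm deep with dark floors, near its far (+x) long side, and the two discs start loose on its top near the other (-x) long side, in either order. Four corner screw heads lie flush
- big_recess (a point): centre of the mouth of the big recess, level with the plate's top: 46 mm diameter, 9 mm deep (floor 15 mm above the work surface), small chamfer at the rim; at x +40, y +55 mm in the plate's frame
- small_recess (a point): centre of the mouth of the small recess, level with the plate's top: 36 mm diameter, 9 mm deep (floor 15 mm above the work surface), small chamfer at the rim; at x +40, y -55 mm in the plate's frame
- steel_disc: loose grey steel disc, 40 mm diameter, 9 mm thick, about 0.09 kg; origin at the centre of its underside, z up along its axis; lies on the plate's top and ends flush with it once home in the big recess
- brass_disc: loose yellow brass disc, 30 mm diameter, 9 mm thick, about 0.05 kg; origin at the centre of its underside, z up along its axis; lies on the plate's top and ends flush with it once home in the small recess (it would also fall into the big one, which is wrong)
- block_a: loose dark clamp block with a steel clip and post, 24x63x28 mm, on the 5 mm cardboard mat behind (+x side) the plate, to the left; leave alone; origin at the centre of its underside
- block_b: loose dark clamp block with a steel clip and a pale collar, 24x59x27 mm, on the work surface behind (+x side) the plate, to the right; leave alone; origin at the centre of its underside
- cap_a: loose red round cap, 33 mm diameter, 14 mm high, on the work surface near its front edge, to the right (-y) of the plate; leave alone; origin at the centre of its underside
- cap_b: loose red round cap, 27 mm diameter, 12 mm high, on the work surface near its front edge, to the left (+y) of the plate; leave alone; origin at the centre of its underside

How it is judged:
At the end, for the whole second after the job is handed in: Each disc lies at rest, flat (within 0.08 rad) and on the floor of its own recess (underside within 2 mm of the floor, centre within 6 mm of the recess's centre): steel in the big one, brass in the small one (horizontal distance between steel_disc and big_recess below 0.006 m and z of each of steel_disc, brass_disc in the frame of nest_plate below 0.017 m and angle between each of steel_disc, brass_disc's own z axis and vertical below 0.08 rad and linear speed of each of steel_disc, brass_disc below 0.02 m/s and horizontal distance between brass_disc and small_recess below 0.006 m); the robot touches nothing.
It fails at once if the steel disc is picked up (more than 6 mm above the plate's top) (z of steel_disc in the frame of nest_plate above 0.03 m).
It fails at once if the brass disc is picked up (more than 6 mm above the plate's top) (z of brass_disc in the frame of nest_plate above 0.03 m).
It fails at once if a disc is pushed off the plate (z of any of steel_disc, brass_disc in the frame of nest_plate below 0.011 m).
It fails at once if a clamp block or red cap is moved more than 15 mm (distance of any of block_a, block_b, cap_a, cap_b from where it was at the start of the episode above 0.015 m).
It also fails if it takes over 51 s, if anything falls off the work surface, if the arm or the gripper's body presses on something with over 40 N, if the wrist force passes 120 N, or if a joint passes its speed limit or range.

## Working session

There is one attempt and no reset: what is moved stays moved. The work goes in short steps, Python scripts to look and compute and a tool call to move; the robot and the scene stay as the last step left them, time stands still between calls to the robot, and variables do not carry over. Pictures are saved under pics/ and viewed, and the job is handed in when it is done.

Besides the shell and the picture viewer there is one more tool, called after "Request:" by a JSON object that holds its "api" and its "payload", one argument or row to a line. arm_command: Moves the arm, as the interface text tells. Its arguments: {"type":"object","properties":{"series":{"type":"string"},"newtons":{"type":"number"}},"required":["series"]}

```bash
mkdir -p pics; ls
python3 - <<'E'
from bench import robot
import cv2,numpy as np
for n in("scene","top"):
    im=robot.capture(n); cv2.imwrite(f"pics/{n}0.png",im[:,:,::-1])
    c=robot.calibration(n); print(n,c)
    for t in ("steel_disc","brass_disc","nest_plate","big_recess","small_recess"):
        r=robot.spot_in(n,t); print(t,[(x['score'],x['at']) for x in r[:3]])
print(robot.sense())
E
```

```text
pics
scene {'mtx': array([[410.95198759,   0.        , 256.67546218],
       [  0.        , 410.95198759, 185.69335619],
       [  0.        ,   0.        ,   1.        ]]), 'D': array([-0.12154034,  0.        ,  0.        ,  0.        ,  0.        ]), 'rvec': array([ 1.99369299, -0.73784184,  0.38755819]), 'tvec': array([-0.39733905,  0.29863188,  0.63668855])}
steel_disc [(0.6, [230.0, 207.4])]
brass_disc [(0.6, [201.8, 194.9]), (0.6, [228.5, 199.2])]
nest_plate [(0.73, [230.9, 197.3]), (0.31, [278.3, 289.1])]
big_recess [(0.73, [229.4, 192.0])]
small_recess [(0.93, [231.0, 197.2])]
top {'mtx': array([[391.33998142,   0.        , 255.63779105],
       [  0.        , 391.33998142, 192.78027564],
       [  0.        ,   0.        ,   1.        ]]), 'D': array([-0.0622316,  0.       ,  0.       ,  0.       ,  0.       ]), 'rvec': array([ 2.16430597, -2.16756192,  0.10841834]), 'tvec': array([0.11079842, 0.60347472, 1.02112554])}
steel_disc [(0.64, [254.1, 223.1])]
brass_disc []
nest_plate [(0.68, [230.8, 204.3]), (0.55, [213.8, 143.1])]
big_recess [(0.77, [233.8, 204.4])]
small_recess [(0.97, [232.7, 207.5])]
{'clock': 0.6, 'qpos': array([ 9.89699694e-01,  1.80799496e-01,  1.60702032e+00, -1.21318342e-05,
        1.35376157e+00, -2.06309915e-01]), 'joint_velocities': array([ 0.00024466, -0.0016601 ,  0.00085361,  0.00252409,  0.0008831 ,
       -0.00066736]), 'joint_torque': array([-6.37277244e-04, -4.33603656e+01, -3.42017877e+01,  7.02476199e-02,
        3.12767189e-02, -3.77596484e-05]), 'eef_pos': array([0.21049335, 0.53510251, 0.2497049 ]), 'ee_rot': array([ 0.13173411,  0.69472237, -0.13172997,  0.69473316]), 'wrist_force': array([ 0.28066843, -0.26721244,  0.24733852]), 'moment': array([ 0.02894824, -0.03574891,  0.00240799]), 'width': 1.002254293391458}
```

View pics/scene0.png

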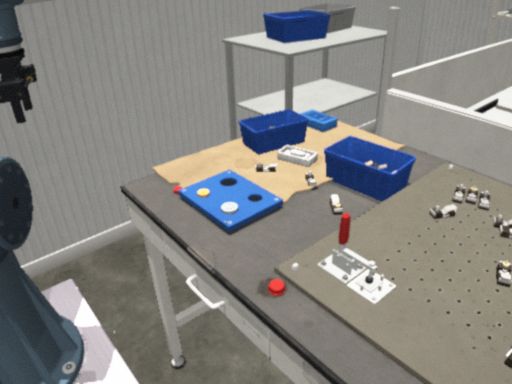

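View pics/top0.png

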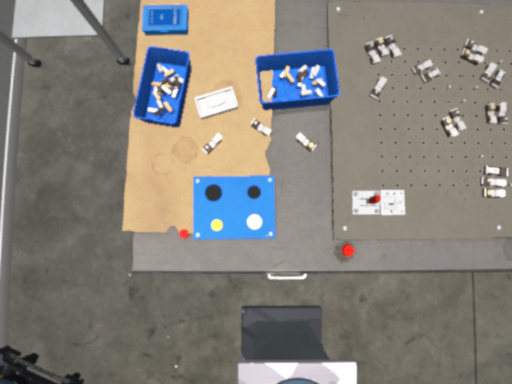

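Top view: the plate spans cols 193–275 and rows 177–240. The big recess is at about (214,192), the small one at (254,192), brass at (217,226) and steel at (255,222), so the pushes run diagonally and cross. The networks' disc hits are unreliable here, so I'll segment by colour and check the result against the known sizes.

```bash
cat > h.py <<'E'
import cv2,numpy as np
from bench import robot
from scipy.spatial.transform import Rotation as R
from scipy.optimize import least_squares
def proj(n,P):
    c=robot.calibration(n); return cv2.projectPoints(np.asarray(P,float).reshape(-1,3),c['rvec'],c['tvec'],c['mtx'],c['D'])[0][:,0]
def back(n,uv,z):
    c=robot.calibration(n); u=cv2.undistortPoints(np.asarray(uv,float).reshape(-1,1,2),c['mtx'],c['D'])[:,0]
    Rm=cv2.Rodrigues(c['rvec'])[0]; C=-Rm.T@c['tvec'].ravel()
    d=np.c_[u,np.ones(len(u))]@Rm; s=(z-C[2])/d[:,2]; return C+d*s[:,None]
def blobs(n,im):
    hsv=cv2.cvtColor(im,cv2.COLOR_RGB2HSV); H,S,V=[hsv[:,:,i].astype(int) for i in range(3)]
    win=np.zeros(H.shape,bool)
    if n=="top": win[170:246,186:282]=1
    else: win[168:232,176:284]=1
    blue=((H>95)&(H<120)&(S>130)&(V>110)&win).astype(np.uint8)
    k,l,st,_=cv2.connectedComponentsWithStats(blue); b=(l==1+np.argmax(st[1:,4])).astype(np.uint8)
    cn=max(cv2.findContours(b,cv2.RETR_EXTERNAL,cv2.CHAIN_APPROX_NONE)[0],key=cv2.contourArea)
    full=np.zeros_like(b); cv2.drawContours(full,[cn],-1,1,-1)
    hull=np.zeros_like(b);cv2.drawContours(hull,[cv2.convexHull(cn)],-1,1,-1)
    inn=hull>0
    out={'plate':cn}
    for nm,m in (('brass',inn&(H>15)&(H<40)&(S>100)),('steel',inn&(S<70)&(V>130)),('dark',inn&(V<75))):
        k,l,st,ce=cv2.connectedComponentsWithStats(m.astype(np.uint8))
        out[nm]=[(st[i,4],ce[i].round(2),st[i,:4]) for i in range(1,k) if st[i,4]>20]
    return out
E
python3 - <<'E'
from h import *
for n,f in(("scene","pics/scene0.png"),("top","pics/top0.png")):
    im=cv2.imread(f)[:,:,::-1].copy(); o=blobs(n,im)
    print(n)
    for k in('brass','steel'):
        for a,c,s in o[k]: print(k,a,c,s,back(n,c,.033 if k!='dark' else .02).round(4))
    for a,c,s in o['dark']: print('dark',a,c,s,back(n,c,.024).round(4),back(n,c,.015).round(4))
    r=cv2.minAreaRect(o['plate']); print(r, cv2.approxPolyDP(o['plate'],3,True)[:,0].tolist())
    s=8 if n=='top' else 7
    x0,y0,x1,y1=(184,166,284,246) if n=='top' else (172,164,286,234)
    cv2.imwrite(f"pics/{n}_c.png",cv2.resize(im[y0:y1,x0:x1,::-1],None,fx=7,fy=7,interpolation=cv2.INTER_CUBIC))
q=robot.sense()['ee_rot']; print(R.from_quat(q).as_matrix().round(3))
E
```

```text
scene
brass 42 [203.26 193.5 ] [199 191  10   6] [[0.5116 0.2025 0.033 ]]
steel 26 [202.54 190.38] [197 188  13   9] [[0.5187 0.2166 0.033 ]]
steel 159 [229.01 207.16] [221 202  17  12] [[0.5229 0.1085 0.033 ]]
dark 54 [228.3  182.06] [222 180  14   5] [[0.6017 0.2194 0.024 ]] [[0.6106 0.2324 0.015 ]]
dark 35 [254.66 198.11] [250 196  11   5] [[0.6028 0.11   0.024 ]] [[0.6117 0.1212 0.015 ]]
((228.5508270263672, 198.50311279296875), (93.28384399414062, 50.87795639038086), 30.068584442138672) [[179, 191], [227, 227], [281, 201], [275, 201], [275, 196], [232, 172]]
top
brass 77 [216.82 224.65] [212 220  10  10] [[0.5182 0.2136 0.033 ]]
steel 190 [254.06 221.37] [247 214  15  16] [[0.5268 0.1142 0.033 ]]
steel 34 [216.12 224.35] [211 219  12  12] [[0.519  0.2154 0.033 ]]
dark 154 [213.24 192.53] [207 186  14  14] [[0.6053 0.225  0.024 ]] [[0.6063 0.226  0.015 ]]
dark 82 [253.5  191.76] [249 187  10  10] [[0.6072 0.1157 0.024 ]] [[0.6082 0.1158 0.015 ]]
((233.5, 207.0), (62.0, 81.0), 90.0) [[273, 176], [195, 177], [193, 237], [274, 237]]
[[ 0.     0.366  0.931]
 [ 0.     0.931 -0.366]
 [-1.     0.     0.   ]]
```

View pics/scene_c.png

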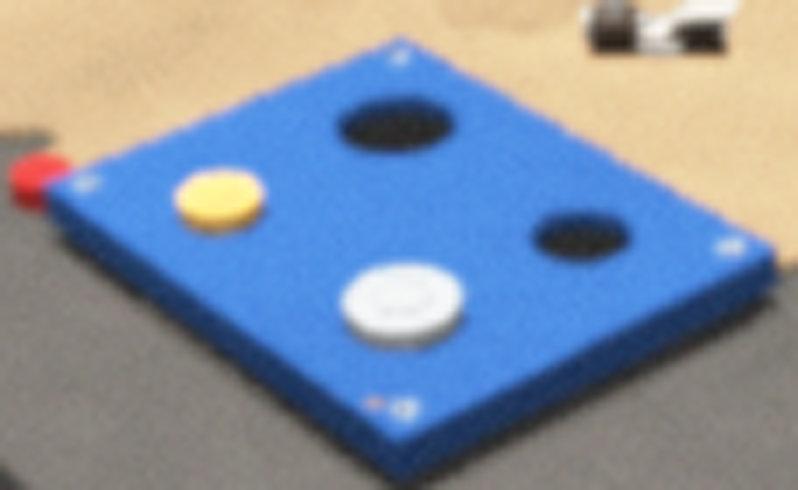

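View pics/top_c.png

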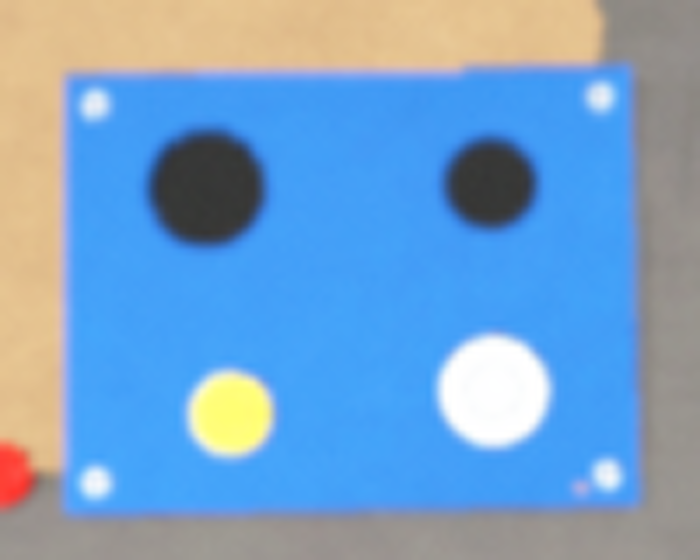

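```bash
cat >> h.py <<'E'
def go(x,y,z,heading):
    """tool-frame move from now to TCP (x,y,z) m, tool x down, tool z at heading deg"""
    s=robot.sense(); A=R.from_quat(s['ee_rot']); h=np.radians(heading)
    X=np.array([0,0,-1.]);Z=np.array([np.cos(h),np.sin(h),0]);Y=np.cross(Z,X)
    B=R.from_matrix(np.c_[X,Y,Z])
    print('clock',s['clock'],'pos',s['eef_pos'].round(4),'w',round(s['width']*88,1),'F',s['wrist_force'].round(1))
    print('rotvec deg',np.degrees((A.inv()*B).as_rotvec()).round(2),'shift cm',(A.inv().apply(np.array([x,y,z])-s['eef_pos'])*100).round(2))
E
python3 -c "
from h import *
go(.4983,.2365,.10,-48)"
```

```text
clock 0.6 pos [0.2105 0.5351 0.2497] w 88.2 F [ 0.3 -0.3  0.2]
rotvec deg [26.53  0.   -0.  ] shift cm [ 14.97 -17.25  37.71]
```

Request:
{"api": "arm_command", "payload": {
  "series": "3 0 0 0.7 -0.9 1.9 2; 6 0 0 2.2 -2.6 5.7 2; 9 0 0 3.7 -4.3 9.4 2; 12 0 0 5.2 -6 13.2 2; 15 0 0 6.7 -7.7 17 2; 18 0 0 8.2 -9.5 20.7 2; 21 0 0 9.7 -11.2 24.5 2; 24 0 0 11.2 -12.9 28.3 2; 26 0 0 12.7 -14.7 32 2; 26.5 0 0 13.8 -15.9 34.7 2",
  "newtons": 20
}}

```text
clock: 1.43
eef_pos: [0.4707, 0.2644, 0.1144]
ee_rot: [0.288, 0.646, -0.288, 0.646]
wrist_force: [-0.2, 0.4, 0.2]
width: 0.269
```

```bash
python3 -c "
from h import *
go(.4983,.2365,.06,-48)
for n in('top','scene'):
    im=robot.capture(n); cv2.imwrite('pics/%s1.png'%n,cv2.resize((im[120:270,150:310] if n=='top' else im[110:240,140:300])[:,:,::-1],None,fx=4,fy=4,interpolation=cv2.INTER_CUBIC))
"
```

```text
clock 1.4333 pos [0.4707 0.2644 0.1144] w 23.7 F [-0.2  0.4  0.2]
rotvec deg [-0.09  0.02 -0.04] shift cm [5.44 0.18 3.92]
```

Request:
{"api": "arm_command", "payload": {
  "series": "0 0 0 0 0 1 2; 0 0 0 0.6 0 2 2; 0 0 0 1.6 0.1 2.8 2; 0 0 0 2.8 0.1 3.4 2; 0 0 0 3.8 0.2 3.8 2; 0 0 0 4.6 0.2 3.9 2; 0 0 0 5 0.2 3.9 2; 0 0 0 5.2 0.2 3.9 2; 0 0 0 5.2 0.2 3.9 2; 0 0 0 5.2 0.2 3.9 2"
}}

```text
clock: 2.37
eef_pos: [0.497, 0.2387, 0.0628]
ee_rot: [0.287, 0.646, -0.287, 0.646]
wrist_force: [-0.0, -0.2, 0.1]
width: 0.229
```

```bash
python3 -c "
from h import *
go(.4983,.2365,.038,-48)
for n in('top','scene'):
    im=robot.capture(n); cv2.imwrite('pics/%s2.png'%n,cv2.resize((im[150:250,180:300] if n=='top' else im[150:240,160:290])[:,:,::-1],None,fx=6,fy=6,interpolation=cv2.INTER_CUBIC))
"
```

```text
clock 2.3667 pos [0.497  0.2387 0.0628] w 20.1 F [-0.  -0.2  0.1]
rotvec deg [ 0.06  0.   -0.01] shift cm [ 2.48 -0.05  0.25]
```

View pics/top2.png

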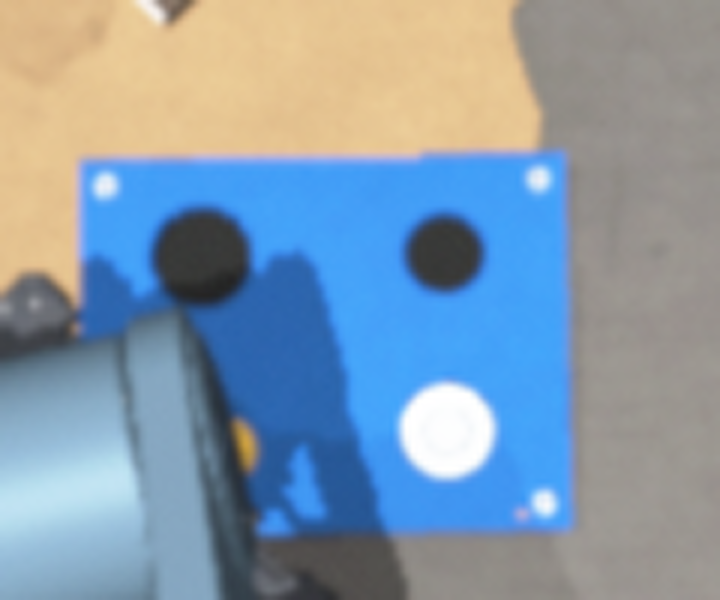

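View pics/scene2.png

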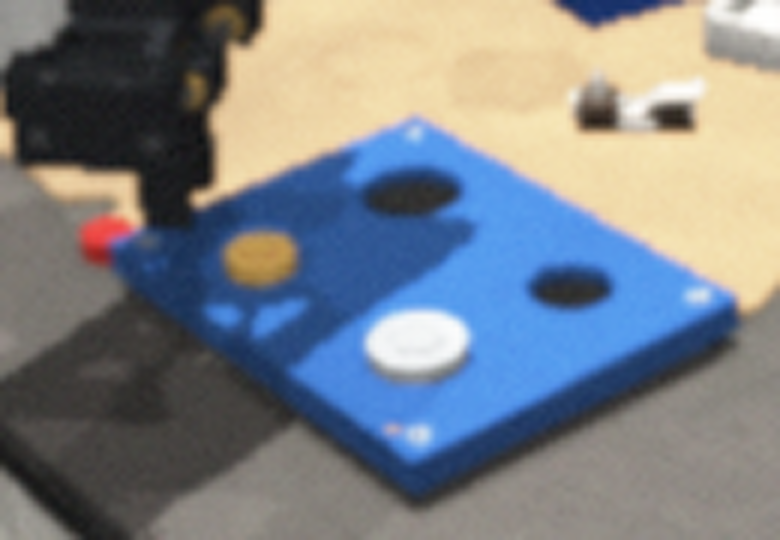

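Request:
{"api": "arm_command", "payload": {
  "series": "0 0 0 0.8 0 0 2; 0 0 0 1.6 0 0 2; 0 0 0 2.2 0 0 2; 0 0 0 2.45 0 0 2; 0 0 0 2.45 0 0 2; 0 0 0 2.45 0 0.3 2; 0 0 0 2.45 0 0.8 2; 0 0 0 2.45 0 1.3 2; 0 0 0 2.45 0 1.9 2; 0 0 0 2.45 0 2.5 2"
}}

```text
clock: 3.3
eef_pos: [0.5145, 0.2193, 0.0385]
ee_rot: [0.288, 0.646, -0.287, 0.646]
wrist_force: [-0.6, 0.2, 0.4]
width: 0.228
```

```bash
python3 -c "
from h import *
go(.6072-.669*.0202,.1157+.743*.0202,.038,-48)
for n in('scene',):
    im=robot.capture(n); cv2.imwrite('pics/%s3.png'%n,cv2.resize((im[150:250,180:300] if n=='top' else im[150:240,160:290])[:,:,::-1],None,fx=6,fy=6,interpolation=cv2.INTER_CUBIC))
"
```

```text
clock 3.3 pos [0.5145 0.2193 0.0385] w 20.1 F [-0.6  0.2  0.4]
rotvec deg [ 0.01  0.01 -0.03] shift cm [ 0.06 -0.05 11.88]
```

View pics/scene3.png

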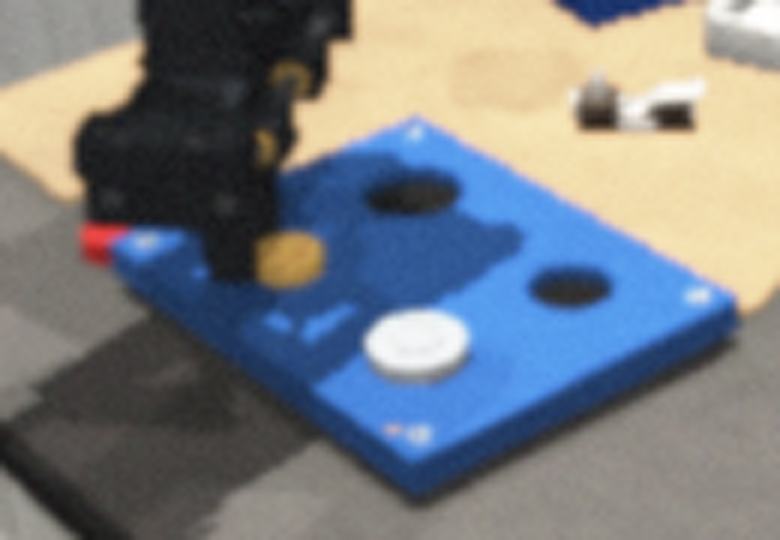

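The brass disc is cradled and moving (zoomed picture, about (290,258)). I'll keep pushing and stop short of the recess.

Request:
{"api": "arm_command", "payload": {
  "series": "0 0 0 0 0 0.6 2; 0 0 0 0 0 1.4 2; 0 0 0 0 0 2.4 2; 0 0 0 0 0 3.4 2; 0 0 0 0 0 4.4 2; 0 0 0 0 0 5.4 2; 0 0 0 0 0 6.4 2; 0 0 0 0 0 7.2 2; 0 0 0 0 0 7.8 2; 0 0 0 0 0 8.2 2"
}}

```text
clock: 4.18
eef_pos: [0.5693, 0.1581, 0.0382]
ee_rot: [0.288, 0.646, -0.288, 0.646]
wrist_force: [-1.2, 0.0, 1.9]
width: 0.228
```

```bash
python3 -c "
from h import *
go(.6072-.669*.0202,.1157+.743*.0202,.038,-48)
for n in('scene','top'):
    im=robot.capture(n); cv2.imwrite('pics/%s4.png'%n,cv2.resize((im[150:250,180:300] if n=='top' else im[150:240,160:290])[:,:,::-1],None,fx=6,fy=6,interpolation=cv2.INTER_CUBIC))
"
```

```text
clock 4.1833 pos [0.5693 0.1581 0.0382] w 20.0 F [-1.2  0.   1.9]
rotvec deg [-0.01  0.   -0.  ] shift cm [ 0.02 -0.03  3.67]
```

View pics/scene4.png

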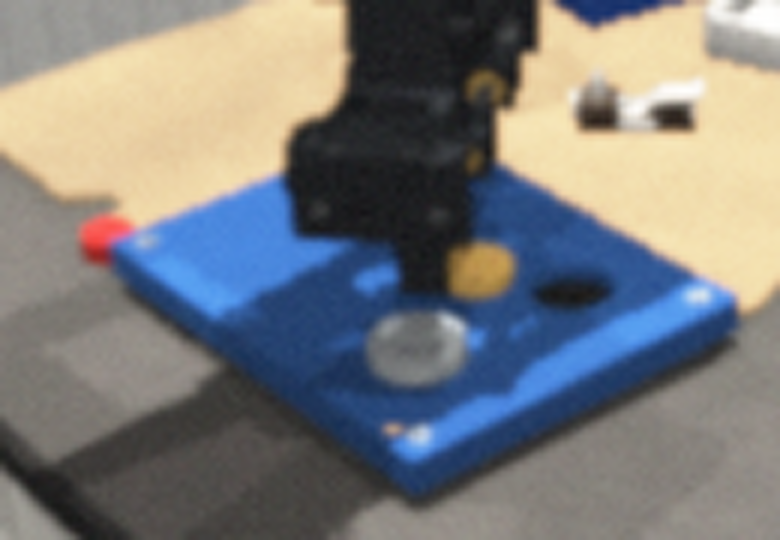

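View pics/top4.png

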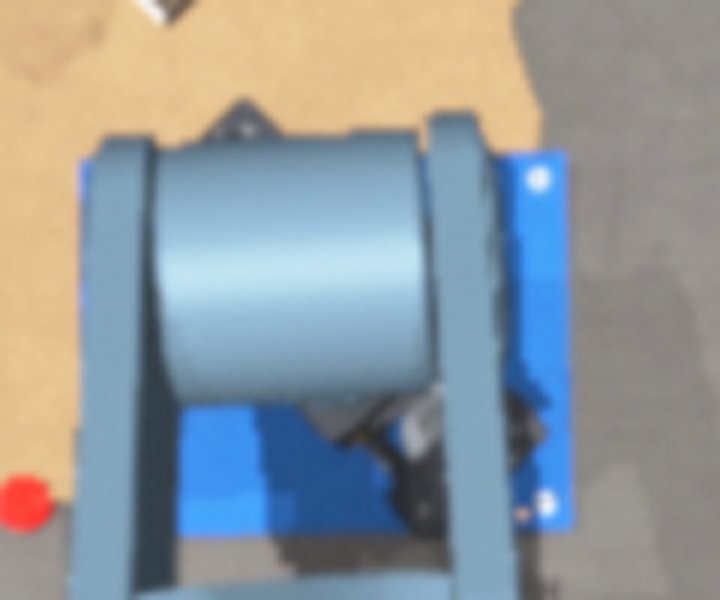

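```bash
python3 -c "
from h import *
f=lambda p:((p-[160,150])*6+2.5).round(1).tolist()
th=np.linspace(0,6.28,40)
im=cv2.imread('pics/scene4.png')
def circ(c,r,z,col):
    q=np.c_[c[0]+r*np.cos(th),c[1]+r*np.sin(th),0*th+z]; cv2.polylines(im,[((proj('scene',q)-[160,150])*6+2.5).astype(np.int32)],True,col,1)
circ((.5828,.1431),.015,.033,(0,255,0));circ((.5828,.1431),.015,.024,(0,160,0))
circ((.6072,.1157),.018,.024,(0,0,255))
circ((.6053,.225),.023,.024,(0,0,255))
circ((.5268,.1142),.02,.033,(255,0,255))
cv2.imwrite('pics/scene4o.png',im)
"
```

```text
(no output)
```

View pics/scene4o.png

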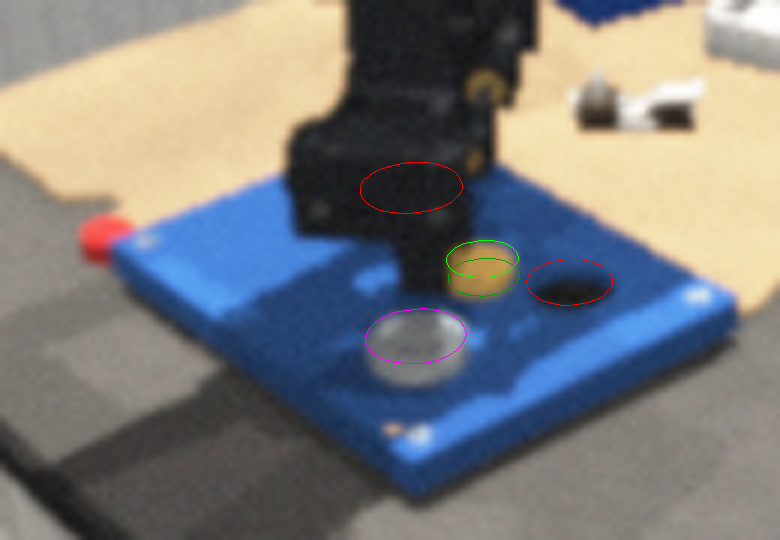

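All the predicted outlines sit off by the same ~0.7 px in the scene view. The robot-based disc outline has that offset too, so the top-camera targets agree with the robot's frame. I'll finish the brass push slowly.

Request:
{"api": "arm_command", "payload": {
  "series": "0 0 0 0 0 0.5 2; 0 0 0 0 0 1 2; 0 0 0 0 0 1.5 2; 0 0 0 0 0 2 2; 0 0 0 0 0 2.4 2; 0 0 0 0 0 2.8 2; 0 0 0 0 0 3.2 2; 0 0 0 0 0 3.5 2; 0 0 0 0 0 3.7 2; 0 0 0 0 0 3.8 2"
}}

```text
clock: 5.12
eef_pos: [0.5943, 0.1304, 0.0382]
ee_rot: [0.287, 0.646, -0.288, 0.646]
wrist_force: [0.5, 0.2, -0.0]
width: 0.227
```

```bash
python3 -c "
from h import *
go(.6072-.669*.0202,.1157+.743*.0202,.038,-48)
for n in('scene',):
    im=robot.capture(n); cv2.imwrite('pics/%s5.png'%n,cv2.resize((im[150:250,180:300] if n=='top' else im[150:240,160:290])[:,:,::-1],None,fx=6,fy=6,interpolation=cv2.INTER_CUBIC))
"
```

```text
clock 5.1167 pos [0.5943 0.1304 0.0382] w 20.0 F [ 0.5  0.2 -0. ]
rotvec deg [0.01 0.   0.  ] shift cm [ 0.02 -0.03 -0.07]
```

View pics/scene5.png

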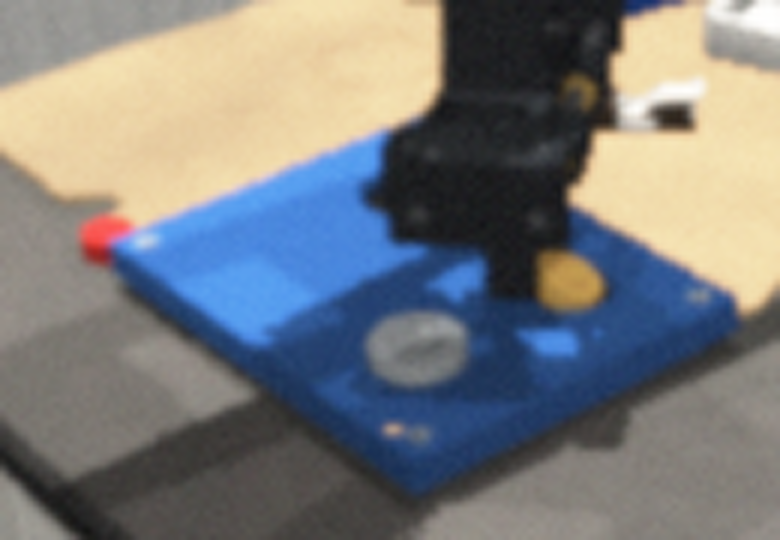

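The brass is tilted, with its leading edge in the recess (zoomed picture, about (570,280)). I'll push a few mm more.

Request:
{"api": "arm_command", "payload": {
  "series": "0 0 0 0 0 0.1 2; 0 0 0 0 0 0.2 2; 0 0 0 0 0 0.3 2; 0 0 0 0 0 0.4 2; 0 0 0 0 0 0.4 2; 0 0 0 0 0 0.4 2; 0 0 0 0 0 0.4 2; 0 0 0 0 0 0.4 2; 0 0 0 0 0 0.4 2; 0 0 0 0 0 0.4 2"
}}

```text
clock: 6.0
eef_pos: [0.5968, 0.1277, 0.0383]
ee_rot: [0.287, 0.646, -0.287, 0.646]
wrist_force: [-0.6, 1.4, 0.0]
width: 0.228
```

```bash
python3 -c "
from h import *
go(.6072-.669*.0202,.1157+.743*.0202,.038,-48)
for n in('scene',):
    im=robot.capture(n); cv2.imwrite('pics/%s6.png'%n,cv2.resize((im[150:250,180:300] if n=='top' else im[150:240,160:290])[:,:,::-1],None,fx=6,fy=6,interpolation=cv2.INTER_CUBIC))
"
```

```text
clock 6.0 pos [0.5968 0.1277 0.0383] w 20.0 F [-0.6  1.4  0. ]
rotvec deg [ 0.03  0.   -0.  ] shift cm [ 0.03 -0.03 -0.43]
```

View pics/scene6.png

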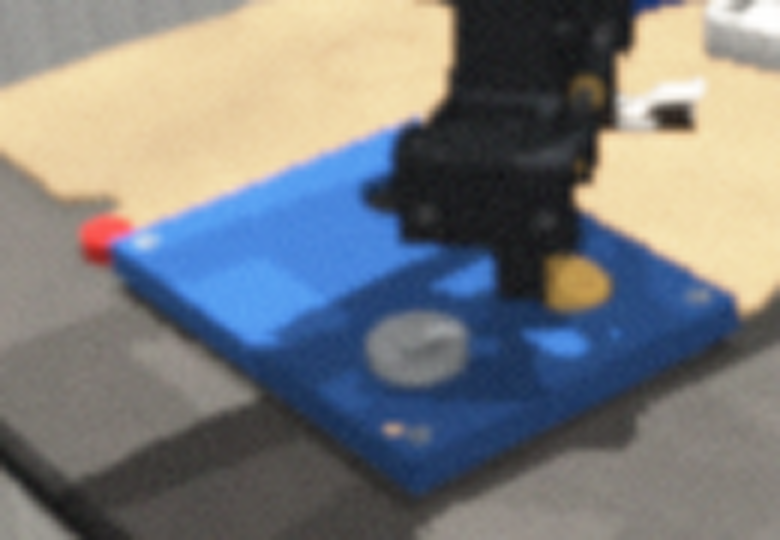

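Request:
{"api": "arm_command", "payload": {
  "series": "0 0 0 0 0 -0.3 2; 0 0 0 0 0 -0.8 2; 0 0 0 0 0 -1.3 2; 0 0 0 -0.5 0 -1.8 2; 0 0 0 -1.5 0 -2.8 2; 0 0 0 -3 0 -4.8 2; 0 0 0 -4.5 0 -7.5 2; 0 0 0 -5.5 0 -10.5 2; 0 0 0 -6 0 -13 2; 0 0 0 -6 0 -14 2"
}}

```text
clock: 6.88
eef_pos: [0.5015, 0.2345, 0.1006]
ee_rot: [0.287, 0.646, -0.286, 0.647]
wrist_force: [-0.3, 0.2, -0.6]
width: 0.225
```

```bash
python3 -c "
from h import *
go(.6072-.669*.0202,.1157+.743*.0202,.038,-48)
for n in('scene','top'):
    im=robot.capture(n); cv2.imwrite('pics/%s7.png'%n,cv2.resize((im[150:250,180:300] if n=='top' else im[150:240,160:290])[:,:,::-1],None,fx=6,fy=6,interpolation=cv2.INTER_CUBIC))
"
```

```text
clock 6.8833 pos [0.5015 0.2345 0.1006] w 19.8 F [-0.3  0.2 -0.6]
rotvec deg [ 0.16  0.03 -0.14] shift cm [ 6.26 -0.14 13.88]
```

View pics/scene7.png

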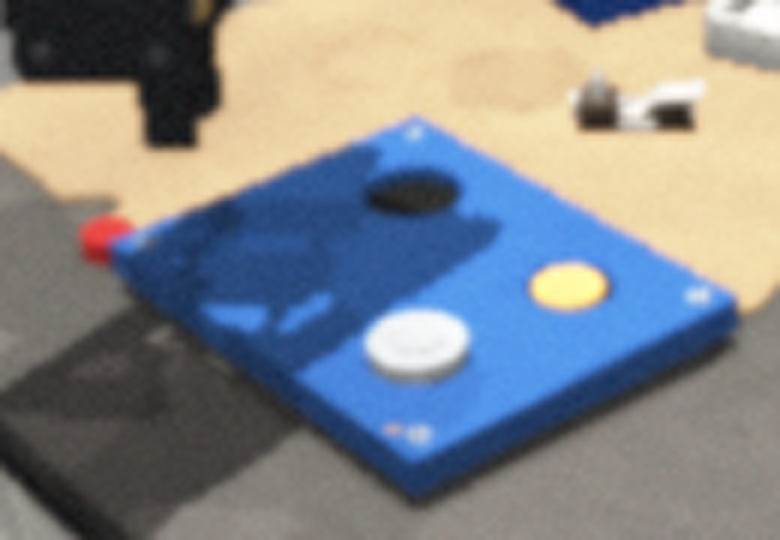

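View pics/top7.png

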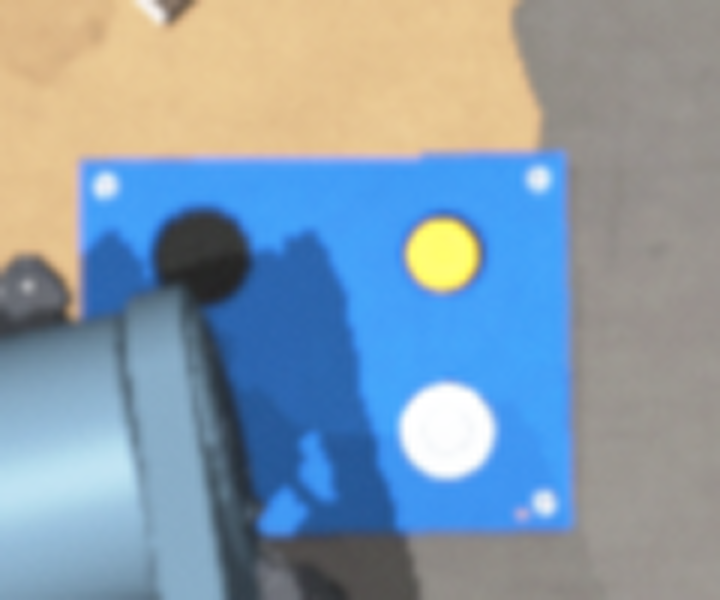

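Brass looks flush in the small recess (top crop, about (443,255)). Next is the steel disc: swing round behind it at height.

```bash
python3 -c "
from h import *
go(.5071,.0865,.10,54.7)"
```

```text
clock 6.9833 pos [0.502  0.2333 0.0991] w 19.9 F [0.1 0.2 0.3]
rotvec deg [-1.0249e+02  6.0000e-02 -1.0000e-02] shift cm [-0.09 -9.48 11.22]
```

Request:
{"api": "arm_command", "payload": {
  "series": "-4 0 0 0 -0.5 0.6 2.6; -11 0 0 0 -1.5 1.8 2.6; -18 0 0 0 -2.6 3 2.6; -25 0 0 0 -3.7 4.3 2.6; -32 0 0 0 -4.8 5.6 2.6; -39 0 0 0 -5.8 6.9 2.6; -46 0 0 0 -6.8 8.1 2.6; -53 0 0 0 -7.7 9.2 2.6; -60 0 0 0 -8.5 10.1 2.6; -67 0 0 0 -9 10.7 2.6"
}}

```text
clock: 7.82
eef_pos: [0.5085, 0.0896, 0.0981]
ee_rot: [-0.119, 0.697, 0.118, 0.697]
wrist_force: [-0.8, 0.3, -0.3]
width: 0.296
```

```bash
python3 -c "
from h import *
go(.5071,.0865,.10,54.7)"
```

```text
clock 7.8167 pos [0.5085 0.0896 0.0981] w 26.0 F [-0.8  0.3 -0.3]
rotvec deg [-3.543e+01 -2.000e-02  3.000e-02] shift cm [-0.19 -0.25 -0.23]
```

Request:
{"api": "arm_command", "payload": {
  "series": "-6 0 0 0 -0.2 -0.2 2.6; -13 0 0 0 -0.2 -0.2 2.6; -20 0 0 0 -0.2 -0.2 2.6; -27 0 0 0 -0.2 -0.2 2.6; -33 0 0 0 -0.2 -0.2 2.6; -35.4 0 0 0.5 -0.2 -0.2 2.6; -35.4 0 0 1.5 -0.2 -0.2 2.6; -35.4 0 0 2.5 -0.2 -0.2 2.6; -35.4 0 0 3 -0.2 -0.2 2.6; -35.4 0 0 3 -0.2 -0.2 2.6"
}}

```text
clock: 8.65
eef_pos: [0.5053, 0.0891, 0.0662]
ee_rot: [-0.322, 0.63, 0.324, 0.628]
wrist_force: [-0.2, 0.0, -0.5]
width: 0.294
```

```bash
python3 -c "
from h import *
go(.5071,.0865,.038,54.7)
for n in('scene','top'):
    im=robot.capture(n); cv2.imwrite('pics/%s8.png'%n,cv2.resize((im[150:250,180:300] if n=='top' else im[150:240,160:290])[:,:,::-1],None,fx=6,fy=6,interpolation=cv2.INTER_CUBIC))
"
```

```text
clock 8.65 pos [0.5053 0.0891 0.0662] w 25.9 F [-0.2  0.  -0.5]
rotvec deg [-0.36 -0.12 -0.17] shift cm [ 2.82 -0.31 -0.1 ]
```

View pics/scene8.png

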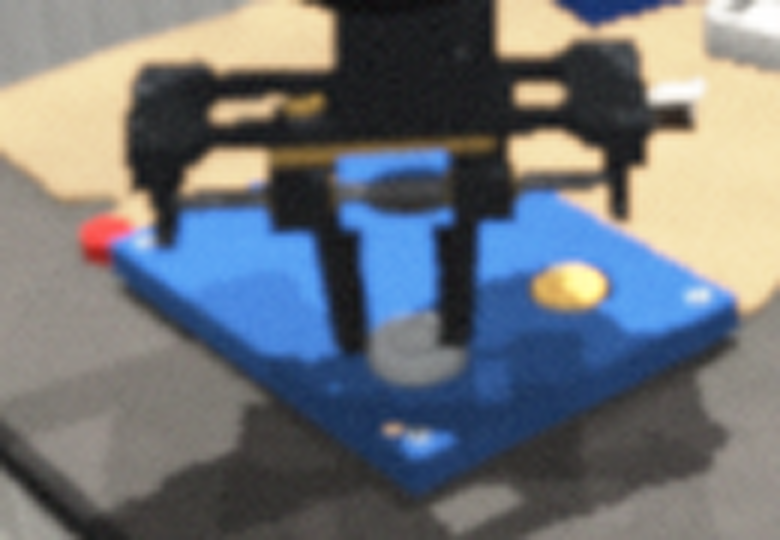

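Request:
{"api": "arm_command", "payload": {
  "series": "0 0 0 0 -0.3 -0.1 2.6; 0 0 0 0.6 -0.3 -0.1 2.6; 0 0 0 1.4 -0.3 -0.1 2.6; 0 0 0 2.2 -0.3 -0.1 2.6; 0 0 0 2.7 -0.3 -0.1 2.6; 0 0 0 2.75 -0.3 -0.1 2.6; 0 0 0 2.75 -0.3 0.2 2.6; 0 0 0 2.75 -0.3 0.6 2.6; 0 0 0 2.75 -0.3 1 2.6; 0 0 0 2.75 -0.3 1.5 2.6"
}}

```text
clock: 9.58
eef_pos: [0.5183, 0.1002, 0.041]
ee_rot: [-0.323, 0.629, 0.323, 0.629]
wrist_force: [-0.8, 0.5, -0.5]
width: 0.295
```

```bash
python3 -c "
from h import *
go(.6053-.578*.0242,.225-.816*.0242,.038,54.7)
for n in('scene','top'):
    im=robot.capture(n); cv2.imwrite('pics/%s9.png'%n,cv2.resize((im[150:250,180:300] if n=='top' else im[150:240,160:290])[:,:,::-1],None,fx=6,fy=6,interpolation=cv2.INTER_CUBIC))
"
```

```text
clock 9.5833 pos [0.5183 0.1002 0.041 ] w 26.0 F [-0.8  0.5 -0.5]
rotvec deg [-0.27  0.01  0.02] shift cm [ 0.31  0.17 12.8 ]
```

View pics/scene9.png

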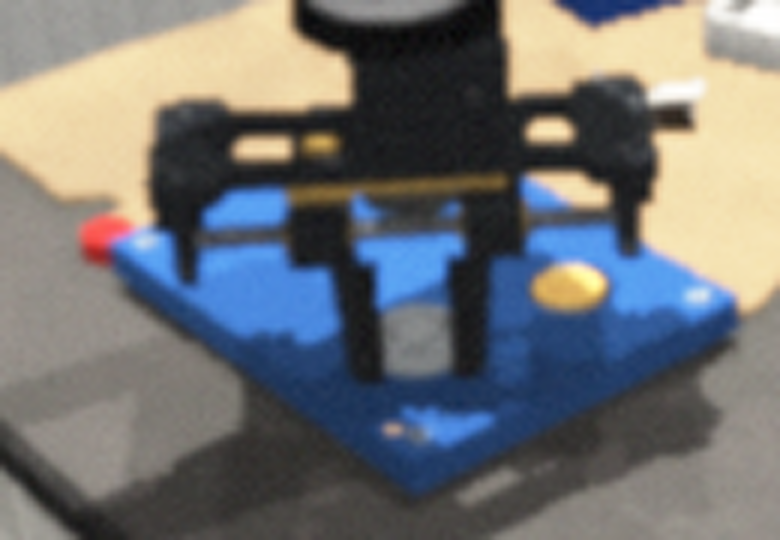

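Request:
{"api": "arm_command", "payload": {
  "series": "0 0 0 0.2 0 0.4 2.6; -0.3 0 0 0.3 0.05 1.2 2.6; -0.3 0 0 0.3 0.1 2.1 2.6; -0.3 0 0 0.3 0.15 3.1 2.6; -0.3 0 0 0.3 0.15 4.1 2.6; -0.3 0 0 0.3 0.15 5.1 2.6; -0.3 0 0 0.3 0.15 6.1 2.6; -0.3 0 0 0.3 0.15 7 2.6; -0.3 0 0 0.3 0.15 7.8 2.6; -0.3 0 0 0.3 0.15 8.3 2.6"
}}

```text
clock: 10.52
eef_pos: [0.5655, 0.1692, 0.0378]
ee_rot: [-0.325, 0.628, 0.325, 0.628]
wrist_force: [-1.3, -3.0, 3.2]
width: 0.301
```

```bash
python3 -c "
from h import *
go(.6053-.578*.0242,.225-.816*.0242,.038,54.7)
for n in('scene','top'):
    im=robot.capture(n); cv2.imwrite('pics/%s10.png'%n,cv2.resize((im[150:250,180:300] if n=='top' else im[150:240,160:290])[:,:,::-1],None,fx=6,fy=6,interpolation=cv2.INTER_CUBIC))
"
```

```text
clock 10.5167 pos [0.5655 0.1692 0.0378] w 26.5 F [-1.3 -3.   3.2]
rotvec deg [0.06 0.01 0.01] shift cm [-0.02 -0.03  4.43]
```

View pics/scene10.png

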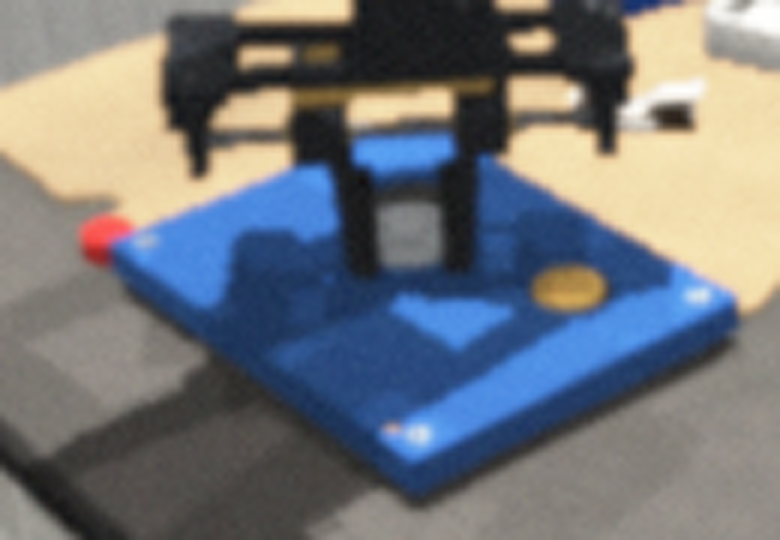

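Request:
{"api": "arm_command", "payload": {
  "series": "0 0 0 0 0 0.5 2.6; 0 0 0 0 0 1.1 2.6; 0 0 0 0 0 1.7 2.6; 0 0 0 0 0 2.3 2.6; 0 0 0 0 0 2.9 2.6; 0 0 0 0 0 3.4 2.6; 0 0 0 0 0 3.8 2.6; 0 0 0 0 0 4.2 2.6; 0 0 0 0 0 4.5 2.6; 0 0 0 0 0 4.7 2.6"
}}

```text
clock: 11.45
eef_pos: [0.5923, 0.2071, 0.0377]
ee_rot: [-0.325, 0.628, 0.325, 0.628]
wrist_force: [0.6, 0.4, 0.5]
width: 0.295
```

```bash
python3 -c "
from h import *
go(.6053-.578*.0242,.225-.816*.0242,.038,54.7)
for n in('scene','top'):
    im=robot.capture(n); cv2.imwrite('pics/%s11.png'%n,cv2.resize((im[150:250,180:300] if n=='top' else im[150:240,160:290])[:,:,::-1],None,fx=6,fy=6,interpolation=cv2.INTER_CUBIC))
"
```

```text
clock 11.45 pos [0.5923 0.2071 0.0377] w 26.0 F [0.6 0.4 0.5]
rotvec deg [0.03 0.02 0.  ] shift cm [-0.03 -0.03 -0.2 ]
```

View pics/scene11.png

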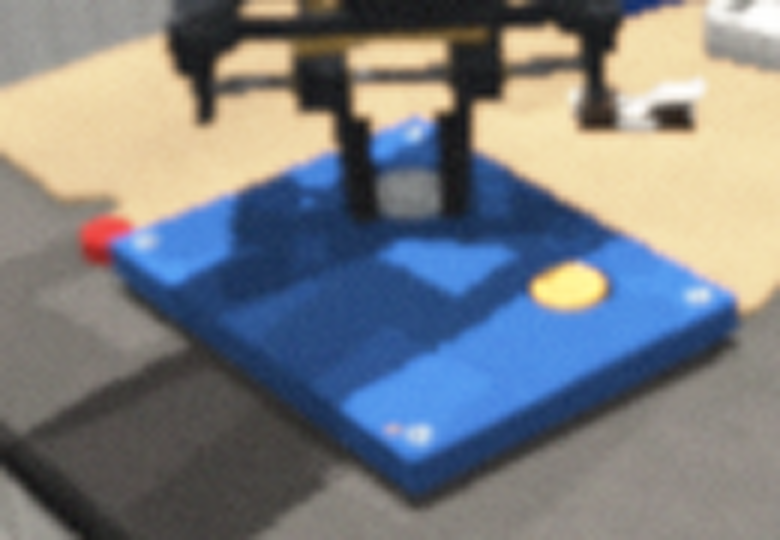

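Request:
{"api": "arm_command", "payload": {
  "series": "0 0 0 0 0 0.1 2.6; 0 0 0 0 0 0.2 2.6; 0 0 0 0 0 0.2 2.6; 0 0 0 0 0 -0.3 2.6; 0 0 0 0 0 -1.2 2.6; 0 0 0 -1 0 -2.4 2.6; 0 0 0 -2.5 0 -4.5 2.6; 0 0 0 -4.5 0 -7.5 2.6; 0 0 0 -6 0 -11 2.6; 0 0 0 -7 0 -14 2.6"
}}

```text
clock: 12.38
eef_pos: [0.51, 0.0908, 0.1089]
ee_rot: [-0.325, 0.628, 0.325, 0.628]
wrist_force: [0.2, 0.0, 0.1]
width: 0.296
```

Request:
{"api": "arm_command", "payload": {
  "series": "0 0 0 -1 0 -3 2.6; 0 0 0 -2 0 -6 2.6; 0 0 0 -3 0 -9 2.6; 0 0 0 -4 0 -11 2.6; 0 0 0 -5 0 -12 2.6; 0 0 0 -5 0 -12 2.6; 0 0 0 -5 0 -12 2.6; 0 0 0 -5 0 -12 2.6; 0 0 0 -5 0 -12 2.6; 0 0 0 -5 0 -12 2.6"
}}

```text
clock: 13.22
eef_pos: [0.4417, -0.005, 0.157]
ee_rot: [-0.325, 0.628, 0.326, 0.627]
wrist_force: [0.0, 0.3, 0.4]
width: 0.298
```

```bash
python3 -c "
from h import *
go(.6053-.578*.0242,.225-.816*.0242,.038,54.7)
for n in('scene','top'):
    im=robot.capture(n); cv2.imwrite('pics/%s12.png'%n,cv2.resize((im[150:250,180:300] if n=='top' else im[150:240,160:290])[:,:,::-1],None,fx=6,fy=6,interpolation=cv2.INTER_CUBIC))
    o=blobs(n,im)
    for k in('brass','steel'): print(n,k,[(a,back(n,c,.024).round(4)[0].tolist()) for a,c,s in o[k]])
"
```

```text
clock 13.2167 pos [ 0.4417 -0.005   0.157 ] w 26.2 F [0.  0.3 0.4]
rotvec deg [ 0.09 -0.02 -0.07] shift cm [11.89 -0.12 25.81]
scene brass []
scene steel [(np.int32(87), [0.6001, 0.2237, 0.024]), (np.int32(25), [0.6024, 0.1163, 0.024])]
top brass [(np.int32(105), [0.6066, 0.1159, 0.024])]
top steel [(np.int32(202), [0.6048, 0.2248, 0.024])]
```

View pics/scene12.png

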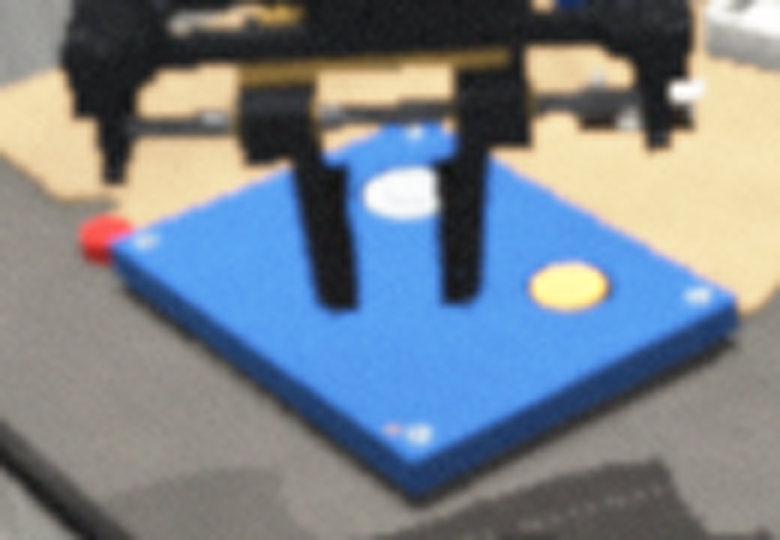

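View pics/top12.png

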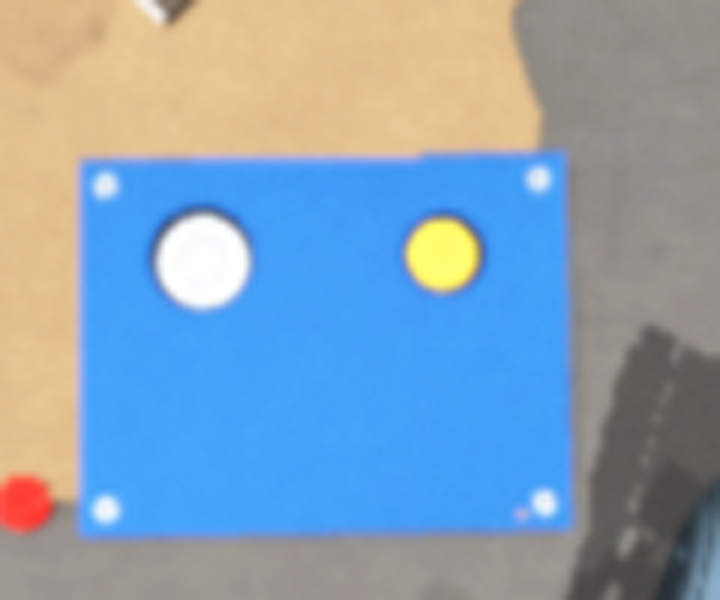

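Request:
{"api": "arm_command", "payload": {
  "series": "0 0 0 -2 0 0 2.6; 0 0 0 -5 0 0 2.6; 0 0 0 -8 0 0 2.6; 0 0 0 -11 0 0 2.6; 0 0 0 -14 0 0 2.6; 0 0 0 -16 0 0 2.6; 0 0 0 -16 0 0 2.6; 0 0 0 -16 0 0 2.6; 0 0 0 -16 0 0 2.6; 0 0 0 -16 0 0 2.6"
}}

```text
clock: 14.15
eef_pos: [0.4411, -0.0053, 0.3158]
ee_rot: [-0.324, 0.629, 0.326, 0.627]
wrist_force: [-0.4, -1.0, -0.4]
width: 0.293
```

```bash
python3 -c "
from h import *
th=np.linspace(0,6.28,60)
im=robot.capture('scene'); im=cv2.resize(im[150:225,190:290][:,:,::-1],None,fx=8,fy=8,interpolation=cv2.INTER_CUBIC)
off=np.array([.2,.8])
for c,r in (((.6053,.225),.020),((.6072,.1157),.015)):
    q=np.c_[c[0]+r*np.cos(th),c[1]+r*np.sin(th),0*th+.024]; cv2.polylines(im,[((proj('scene',q)+off-[190,150])*8+3.5).astype(np.int32)],True,(0,0,255),1)
cv2.imwrite('pics/scene13.png',im)
"
```

```text
(no output)
```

View pics/scene13.png

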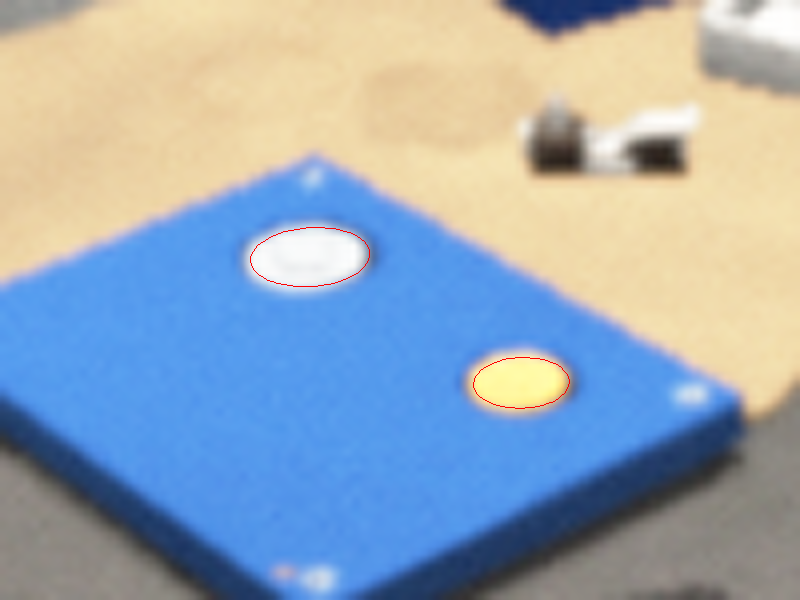

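Both discs match the flush outlines and show no side wall, so they lie flat and home: steel at about (308,257) and brass at (520,383). Handing in.

```bash
python3 -c "
from bench import robot
print(robot.sign_off())"
```

```text
the job is handed in; nothing more can be done
None
```

I pushed each disc diagonally across the plate with the partly closed fingertips held about 3 mm above its top. The brass disc dropped into the small recess and the steel disc into the big one. I then moved the arm clear and handed the job in at about 14 s.

**Last checks:**
- **Position:** In the top view both disc centres lie within about 1 mm of their recess centres by blob centroid. By eye the steel looked nearer 1.7 mm off, still well inside the 6 mm limit.
- **Flatness:** In the scene view both discs match the flush outline with no side wall showing. I judged flatness by eye and did not measure it.
- **Camera disagreement:** Before the pushes, the scene camera read about 5 mm away from the top camera. The robot's own position showed the same shift, so I used the top camera.
- **Brass push:** The brass was tilted on the rim at first and dropped in after about 4 mm more push.
- **Blocks and caps:** I did not measure them. The arm worked well above them, `cap_b` and `block_a` look unmoved in the pictures, and no contact force beyond a few newtons showed.

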